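# Test the safety switch, then load the ring polisher

## Robot

A 6-joint arm with a two-finger parallel gripper is mounted at the origin on the work surface. World frame = base frame: x ahead of the robot, y to its left, z up, the work surface at z = 0. Lengths are in m, angles in rad, forces in N, time in s.
With the tool pointing down it reaches from about 0.3 to 0.85 m from the base axis. Payload 4.2 kg.
Tool frame: the origin (TCP) lies on the centre line of the jaws, within the pads' length; the fingertips stand r.nose_length ahead of it and the grasp point (between the pads) lies 2 mm behind it (r.nose_length is the distance from the TCP to the fingertips, in m); z points along the fingers, y is the line along which they close (so a half turn about z gives the same grasp; the last joint's range is limited). The gripper opens to 91 mm and grips with 3 to 60 N. Pads are 32 mm wide; open, the fingers measure 118 mm over their backs; the gripper's body (76 mm by 178 mm) begins 60 mm behind the grasp point.
Start: joints at [-1.206, 0.32, 1.565, -0, 1.257, -0.02], TCP at [0.216, -0.533, 0.231] pointing down, gripper open.
Joint ranges: [-3.11, 3.11], [-0.84, 2.01], [0.21, 2.61], [-1.34, 4.49], [0.05, 2.63], [-2.56, 2.56]. Speed limits (rad/s): [2.57, 2.57, 3.14, 3.14, 3.14, 3.14].

## Interface

Orientations are given as a 3x3 rotation matrix whose columns are the frame's x, y, z axes.
In Python, from workcell import r, jaws, cams gives the robot as it stands. Calls block until the motion is done:
- r.reach(position, orientation): joint-space move of the TCP to a pose.
- r.movel(position, max_speed=0.15, attitude=None, guard=None): straight line of the TCP; attitude=None keeps the orientation; max_speed is the mean speed in m/s. With guard (N) it stops when the force on the tool has changed by that much, and returns True; else False.
- r.goto_joints(angles): joint-space move.
- jaws.ungrasp() and jaws.grab(effort=None): open the fingers fully, or close them until they stop; effort is the grip in N (None keeps the last).
- r.dwell(seconds).
- r.inverse_kinematics(position, orientation): joint angles nearest the present ones, or None.
- cams.grab_frame(name): name is "side" or "top" or "wrist"; returns a dict with "pixels" (420x560x3 uint8, red, green, blue), "depth" (420x560 float32, m along the optical axis (not along the pixel's ray), 0 where there is no reading), "camera_matrix" (3x3 intrinsics, pixels), "R" (3x3) and "t" (3): a world point X has camera coordinates R X + t. Camera axes: x right, y down, z forward; pixel columns grow to the right and rows downward; lengths in m; the calibration is good to about 2 mm. A picture is of the moment at which its call begins.
A pose or a line that the arm cannot do raises r.PlanningError and nothing moves.
- r.job_done(): hands the job in; it is judged then, once.
Readings, each from a call of its own:
- r.get_time_s(): time.
- r.get_qpos(): joint angles.
- r.get_joint_vel(): joint speeds.
- r.get_tau(): joint torques, N m.
- r.get_eef_pos(): TCP position.
- r.get_eef_rot(): TCP orientation.
- r.get_force(): force on the tool from outside, world axes, zero at the start.
- r.get_torque(): the same for the moment, N m.
- r.get_opening(): opening from 0.0 (shut) to 1.0 (fully open).
- r.get_finger_force(): force on a finger pad.
Only numpy, scipy, OpenCV 4.12 (cv2) and the standard library are available. Lean on these libraries where they do the work, as an engineer would, in place of code of your own. Each camera call takes 0.05 s, during which the arm holds its last target. There are 200 camera calls.

## Task

Get the polisher ready for a run: first press the blue test button on the white safety switch so that its red lever drops, and lift the lever back up until it stays up. Then take the cap off the glass jar, drop every brass ring that is on the bench through the neck into the jar, and put the cap back squarely on the neck. Leave the steel rings, the small glass dish and the red-handled burnisher where they lie.

Things in the scene. Friction and masses are not known exactly. Their poses are not given: they have to be found in the camera images.
- polisher: Magnetic polisher, fixed: a blue box 160 x 160 x 60 mm with a steel deck, and clamped upright on its middle a clear glass jar, 84 mm across and 145 mm tall, whose shoulder narrows to a straight neck of 42 mm outside and 36 mm inside diameter, the top 26 mm of the jar. Origin: centre of the box's underside on the bench; z up, x away from its control panel. Turns up to 0.4 rad from start to start
- jar_mouth (a point): centre of the jar's open mouth, level with its rim, 205 mm above the bench
- jar_floor (a point): centre of the jar's inner floor, 141 mm under the rim; the jar is 78 mm wide inside
- cap: Loose cap of the jar, 42 mm tall in all, about 60 g: a black round cover of 56 mm diameter and 18 mm height, open below (recess 49 mm across and 14 mm deep, which goes loosely over the neck), with an upright orange knob of 22 mm diameter and 24 mm height on top. Origin: centre of its lower edge; z up through the knob. At the start it is on the jar; fully on, its origin is 14 mm below the rim
- ring0: Brass wide-band ring lying flat on a fixed dark blue bench mat (2 mm thick), 24 mm outside and 18 mm inside diameter, 12 mm high, about 18 g. Origin: centre of its underside as built, z along its bore. Three to five of these are present
- ring1: Brass wide-band ring lying flat on a fixed dark blue bench mat (2 mm thick), 24 mm outside and 18 mm inside diameter, 12 mm high, about 18 g. Origin: centre of its underside as built, z along its bore. Three to five of these are present
- ring2: Brass wide-band ring lying flat on a fixed dark blue bench mat (2 mm thick), 24 mm outside and 18 mm inside diameter, 12 mm high, about 18 g. Origin: centre of its underside as built, z along its bore. Three to five of these are present
- ring3: Brass wide-band ring lying flat on a fixed dark blue bench mat (2 mm thick), 24 mm outside and 18 mm inside diameter, 12 mm high, about 18 g. Origin: centre of its underside as built, z along its bore. Three to five of these are present
- ring4: Brass wide-band ring lying flat on a fixed dark blue bench mat (2 mm thick), 24 mm outside and 18 mm inside diameter, 12 mm high, about 18 g. Origin: centre of its underside as built, z along its bore. Three to five of these are present
- steel_ring0: Steel (silver-grey) ring of the same size as the brass ones; not for polishing, leave it lying
- steel_ring1: Steel (silver-grey) ring of the same size as the brass ones; not for polishing, leave it lying
- button_top (a point): centre of the top of the round blue test button (26 mm diameter, yellow surround) on the top of the white safety switch box; it stands 18 mm above the box's top and is pressed straight down
- test_button (a joint): travel of the test button in m: 0 out, 0.007 fully down; springs back; needs about 1.2 N to start and 4 N fully down. The lever trips at 3 to 4 mm
- trip_lever (a joint): angle of the switch lever in rad: 0 = up (on), where it leans 0.25 rad back beyond upright against a stop and rests there; pressing the button tips it over and it falls forward by its own weight to its stop at 1.55 (tripped), 1.3 rad forward of upright. Moves freely; left between, it falls to whichever side of upright it is on. It cannot be set up while the button is held down
- lever_tip (a point): centre of the red cross bar at the lever's end, a cylinder 26 mm long (along the box's y) and 14 mm thick, on a grey stem of 10 mm; 62 mm from the hinge. When tripped it hangs 30 mm out in front of the box's front face, about 93 mm above the bench; when up it is 136 mm above the bench
- lever_hinge (a point): point on the lever's hinge axis, 76 mm above the bench; the axis is the box's y
- switch_box: Safety switch box, fixed, white, 120 (x) x 170 (y) x 70 mm (z); origin: centre of its underside; x points away from its front, y to the left; the lever is on the right half and falls forward, towards -x; the button is 95 mm to the left of the lever (y) and 30 mm further back (x)
- cork_mat: fixed cork mat 90 x 90 x 3 mm, a free place to put the cap meanwhile; origin: centre of its underside
- glass_dish: small empty glass dish, 68 mm across, 18 mm high; bystander
- burnisher: burnisher: hand tool with a red handle and a thin steel shank, about 160 mm long, lying on the bench; bystander

How it is judged:
By the outcome, as a careful person would: the job done as asked, in the order asked, and still so for the second after the job is handed in, with the robot touching nothing.
Of ring0, ring1, ring2, ring3, ring4 only 3 to 5 are there at a start; the rules pass over those that are not, and their reading is None.
At some moment in a run one of ring0, ring1, ring2, ring3, ring4 may be knocked a few centimetres aside while the robot is not near it.
It also fails if it takes over 210 s, if anything falls off the work surface, if the arm or the gripper's body presses on something with over 40 N, if the wrist force passes 120 N, or if a joint passes its speed limit or range.

## Working session

There is one attempt and no reset: what is moved stays moved. The work goes in short steps, each a Python script; the robot and the scene stay as the last script left them, time stands still between calls to the robot, and variables do not carry over. Pictures are saved under pics/ and viewed, at most 14 in all, crops included, and the job is handed in when it is done.

```bash
ls; mkdir -p pics; cat > h.py <<'E'
import numpy as np, cv2
from workcell import r, jaws, cams
def shot(name,f):
    d=cams.grab_frame(name); cv2.imwrite('pics/'+f+'.png',d['pixels'][:,:,::-1]); np.savez('pics/'+f+'.npz',**d); return d
def ray(d,u,v):
    c=-d['R'].T@d['t']; w=d['R'].T@np.linalg.inv(d['camera_matrix'])@np.array([u,v,1.]); return c,w
def onz(d,u,v,z):
    c,w=ray(d,u,v); return c+w*(z-c[2])/w[2]
def pt(d,u,v):
    c,w=ray(d,u,v); return c+w*d['depth'][int(v),int(u)]
def down(yaw):  # tool z down; closing axis y at angle yaw in world
    y=np.array([np.cos(yaw),np.sin(yaw),0]); z=np.array([0,0,-1.]); return np.c_[np.cross(y,z),y,z]
E
python3 - <<'E'
from h import *
for n in('top','side'):
    d=shot(n,n+'0'); print(n,ray(d,280,210),d['camera_matrix'][0,0])
print(r.nose_length,r.get_eef_rot(),r.get_time_s())
E
```

```text
pics
top (array([ 0.32996129, -0.00536537,  1.18455399]), array([ 0.18566983, -0.01942377, -0.98276953])) 426.6712447910446
side (array([0.1313005 , 0.47233773, 0.7663675 ]), array([ 0.44324278, -0.54314173, -0.71317262])) 433.0864176877304
0.017 [[ 9.26867681e-01  3.75387724e-01 -5.98084607e-04]
 [ 3.75388199e-01 -9.26866388e-01  1.54881972e-03]
 [ 2.70633886e-05 -1.66006484e-03 -9.99998622e-01]] 0.1
```

View pics/top0.png

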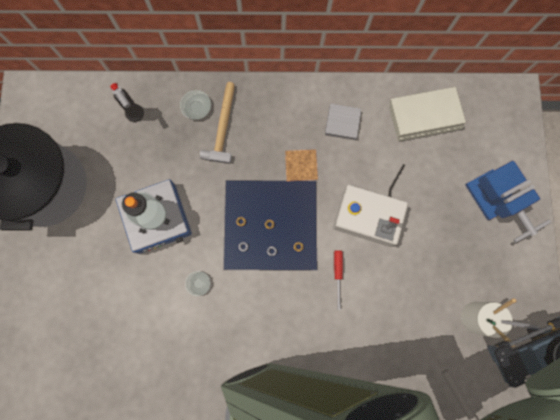

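View pics/side0.png

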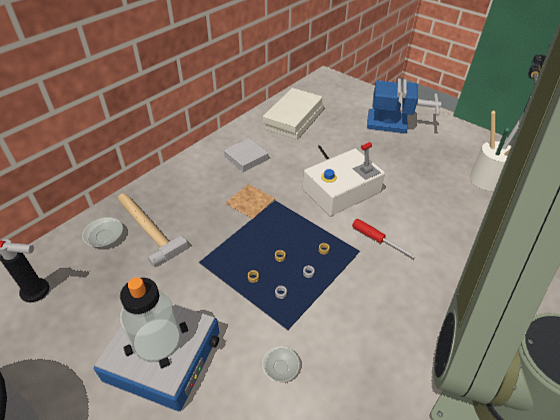

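The top view (image up is world +x, left is +y) shows three brass rings at (241,222), (269,225) and (298,247), and two steel rings at (243,247) and (271,251). The jar with its orange knob is at (131,203), the cork at (302,165), and the switch at (372,215) with the blue button at (355,209) and the red lever at (394,221). The side view agrees, with the lever up.

```bash
cat >> h.py <<'E'
def blobs(d,lo,hi,amin=15,roi=None):
    h=cv2.cvtColor(d['pixels'],cv2.COLOR_RGB2HSV); m=cv2.inRange(h,np.array(lo),np.array(hi))
    if roi: k=np.zeros_like(m); k[roi[1]:roi[3],roi[0]:roi[2]]=1; m=m*k
    cs,_=cv2.findContours(m,cv2.RETR_EXTERNAL,cv2.CHAIN_APPROX_NONE)
    return [(cv2.minEnclosingCircle(c),cv2.contourArea(c),c) for c in cs if cv2.contourArea(c)>=amin]
E
python3 - <<'E'
from h import *
np.set_printoptions(precision=4,suppress=True)
T=dict(np.load('pics/top0.npz'));S=dict(np.load('pics/side0.npz'))
def tri(a,b):
    c1,w1=ray(T,*a);c2,w2=ray(S,*b); A=np.c_[w1,-w2]; s=np.linalg.lstsq(A,c2-c1,rcond=None)[0]
    p,q=c1+s[0]*w1,c2+s[1]*w2; return (p+q)/2,np.linalg.norm(p-q)
def cen(c): m=cv2.moments(c); return m['m10']/m['m00'],m['m01']/m['m00']
def one(d,lo,hi,roi): return cen(max(blobs(d,lo,hi,5,roi),key=lambda b:b[1])[2])
print('knob',tri(one(T,(5,170,120),(18,255,255),(100,180,170,230)),one(S,(5,170,120),(18,255,255),(110,270,170,305))))
print('button',tri(one(T,(100,150,80),(125,255,255),(340,195,370,222)),one(S,(100,150,80),(125,255,255),(315,160,345,190))))
print('bar',tri(one(T,(0,150,80),(5,255,255),(380,210,405,230)),one(S,(0,150,80),(5,255,255),(355,138,378,155))))
for b in blobs(T,(15,110,70),(30,255,255),5,(222,178,320,272)): print('brass',onz(T,*b[0][0],.014),b[0][1],b[1])
for d,roi,z in((T,(330,180,412,250),.07),):
    b=max(blobs(d,(0,0,150),(180,60,255),200,roi),key=lambda b:b[1]); bx=cv2.boxPoints(cv2.minAreaRect(b[2])); print('box',[onz(d,*p,z) for p in bx])
b=max(blobs(T,(5,90,80),(22,255,255),200,(280,145,322,185)),key=lambda b:b[1]); print('cork',b[1],[onz(T,*p,.003) for p in cv2.boxPoints(cv2.minAreaRect(b[2]))])
print('steel',onz(T,243,247,.014),onz(T,271,251,.014),'burn',onz(T,338,265,.01),onz(T,340,305,.005),'dish',onz(T,200,283,.01))
b=blobs(T,(100,100,20),(125,255,120),2000,(215,170,325,280))
if b: print('mat',[onz(T,*p,.002) for p in cv2.boxPoints(cv2.minAreaRect(b[0][2]))])
E
```

```text
knob (array([0.5299, 0.321 , 0.2203]), np.float64(0.0014539354379167063))
button (array([ 0.5487, -0.2245,  0.0779]), np.float64(0.0009013139939841141))
bar (array([ 0.505 , -0.3104,  0.1346]), np.float64(0.0015905688665061373))
brass [ 0.4491 -0.0782  0.014 ] 4.272101879119873 47.0
brass [0.511  0.0013 0.014 ] 4.323822975158691 9.5
brass [0.519  0.0802 0.014 ] 4.286127090454102 12.0
box [array([ 0.6233, -0.1618,  0.07  ]), array([ 0.6244, -0.38  ,  0.07  ]), array([ 0.4382, -0.3708,  0.07  ]), array([ 0.4373, -0.1585,  0.07  ])]
cork 859.0 [array([ 0.7295, -0.0458,  0.003 ]), array([ 0.73  , -0.1353,  0.003 ]), array([ 0.6408, -0.1341,  0.003 ]), array([ 0.6403, -0.0457,  0.003 ])]
steel [0.4471 0.0731 0.014 ] [ 0.4364 -0.0039  0.014 ] burn [ 0.3992 -0.1879  0.01  ] [ 0.2914 -0.1918  0.005 ] dish [0.3487 0.1888 0.01  ]
```

```bash
cat >> h.py <<'E'
def best(p,yaw):
    q0=r.get_qpos(); c=[]
    for y in(yaw,yaw+np.pi):
        q=r.inverse_kinematics(np.array(p),down(y))
        if q is not None: c.append((np.abs(np.array(q)-q0).max(),y))
    return down(min(c)[1])
E
python3 - <<'E'
from h import *
np.set_printoptions(precision=4,suppress=True)
T=dict(np.load('pics/top0.npz'))
v=onz(T,348,187,.07)-onz(T,407,211,.07); yaw=-np.arctan2(v[0],v[1]); print('len',np.linalg.norm(v),'yaw',yaw)
yaw=-.35
jaws.grab(5)
p=np.array([.549,-.2245,.16]); R=best(p,yaw)
r.reach(p,R); print(r.get_eef_pos(),r.get_qpos())
r.movel([*p[:2],.115],.1)
f0=r.get_force(); hit=r.movel([*p[:2],.0985],.02,guard=6); r.dwell(.3)
print(hit,r.get_eef_pos(),r.get_force()-f0)
r.movel([*p[:2],.20],.1); r.dwell(.4)
T=shot('top','top1');S=shot('side','side1')
def tri(a,b):
    c1,w1=ray(T,*a);c2,w2=ray(S,*b); A=np.c_[w1,-w2]; s=np.linalg.lstsq(A,c2-c1,rcond=None)[0]
    p,q=c1+s[0]*w1,c2+s[1]*w2; return (p+q)/2,np.linalg.norm(p-q)
bs=[]
for d,roi in((T,(370,200,415,260)),(S,(340,135,400,210))):
    bs.append(blobs(d,(0,150,70),(5,255,255),3,roi)); print([(b[0],b[1]) for b in bs[-1]])
for b in bs[0]:
    for s in bs[1]: print(tri(b[0][0],s[0][0]))
cv2.imwrite('pics/c1.png',np.hstack([T['pixels'][150:290,300:440,::-1].repeat(3,0).repeat(3,1)[:,:400],S['pixels'][120:260,280:420,::-1].repeat(3,0).repeat(3,1)[:,:400]]))
print(r.get_time_s())
E
```

```text
len 0.16830783206350097 yaw -0.39498368922485366
[ 0.5487 -0.2255  0.1602] [-0.4091  0.399   1.629  -0.0005  1.1131 -0.0576]
False [ 0.5491 -0.2245  0.0986] [0.9766 0.5784 3.6334]
[]
[(((384.0, 176.5), 5.590270042419434), 41.5)]
6.6833
```

View pics/c1.png

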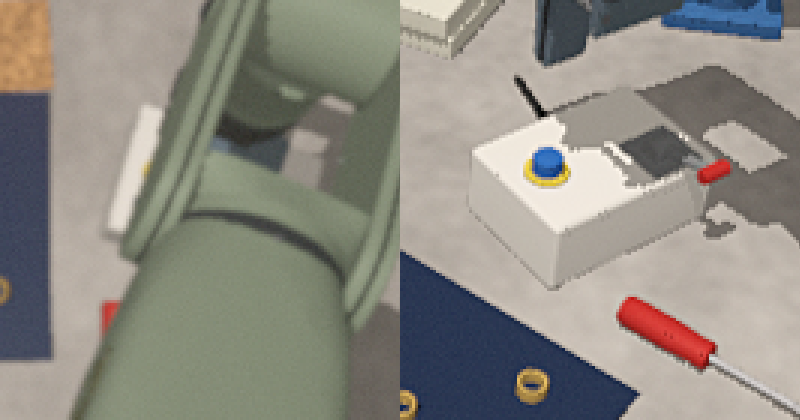

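The side crop shows the lever tripped, with the red bar at side pixel (384,176.5). The top view of it is hidden by the arm.

```bash
python3 - <<'E'
from h import *
np.set_printoptions(precision=4,suppress=True)
S=dict(np.load('pics/side1.npz'))
a=onz(S,384,176.5,.093); print('side ray',a)
for yaw in(-.33,-.38): print(yaw,np.array([.505,-.3104])-.075*np.array([np.cos(yaw),np.sin(yaw)]))
# yaw from the two tip positions
v=np.array([.505,-.3104])-a[:2]; yaw=np.arctan2(v[1],v[0]); print(np.linalg.norm(v),yaw)
E
```

```text
side ray [ 0.4344 -0.2871  0.093 ]
-0.33 [ 0.434  -0.2861]
-0.38 [ 0.4354 -0.2826]
0.07434099810896456 -0.3190660567189577
```

```bash
python3 - <<'E'
from h import *
np.set_printoptions(precision=4,suppress=True)
yaw=-.335; ex=np.array([np.cos(yaw),np.sin(yaw),0])
tip=np.array([.4345,-.2858,.0925]); hinge=tip+.0597*ex; hinge[2]=.076
up=np.array([tip[0],tip[1],.19]); R=best(up,yaw+np.pi/2)
jaws.ungrasp(); r.reach(up,R); print(r.get_qpos())
off=np.array([0,0,-.002])
f0=r.get_force()
print(r.movel(tip+off,.08,guard=6),r.get_eef_pos())
jaws.grab(5); print('open',r.get_opening(),r.get_finger_force())
for a in np.arange(1.15,-.21,-.15):
    p=hinge+.062*(-np.sin(a)*ex+np.cos(a)*np.array([0,0,1])); r.movel(p+off,.05)
print(r.get_eef_pos(),r.get_force()-f0,r.get_opening())
jaws.ungrasp(); r.dwell(.3)
q=r.get_eef_pos(); r.movel([q[0],q[1],.21],.12)
r.reach([.45,-.05,.3],best([.45,-.05,.3],0))
T=shot('top','top2');S=shot('side','side2')
for d,roi in((T,(370,200,415,260)),(S,(340,130,400,210))): print([(b[0],b[1]) for b in blobs(d,(0,150,70),(5,255,255),3,roi)])
W=shot('wrist','wrist2'); print(r.get_time_s())
cv2.imwrite('pics/c2.png',np.hstack([W['pixels'][:,:,::-1],S['pixels'][100:240,300:380,::-1].repeat(3,0).repeat(3,1)]))
E
```

```text
[-0.6037  0.2646  1.7525  0.0001  1.1241  1.3012]
False [ 0.4348 -0.2861  0.091 ]
open 0.2831129203975832 4.999968074262142
[ 0.5032 -0.3091  0.1347] [1.5282 0.9799 3.4676] 0.28530495133896666
[(((394.0, 220.0), 4.123205661773682), 20.0)]
[(((368.0, 146.0), 4.242740631103516), 7.5)]
18.6583
```

```bash
python3 -c "
import cv2;i=cv2.imread('pics/wrist2.png');s=cv2.imread('pics/side2.png')[100:240,290:400].repeat(2,0).repeat(2,1)
s=cv2.copyMakeBorder(s,0,140,0,0,0);import numpy as np;cv2.imwrite('pics/c2b.png',np.hstack([i,s]))"
```

```text
(no output)
```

View pics/c2b.png

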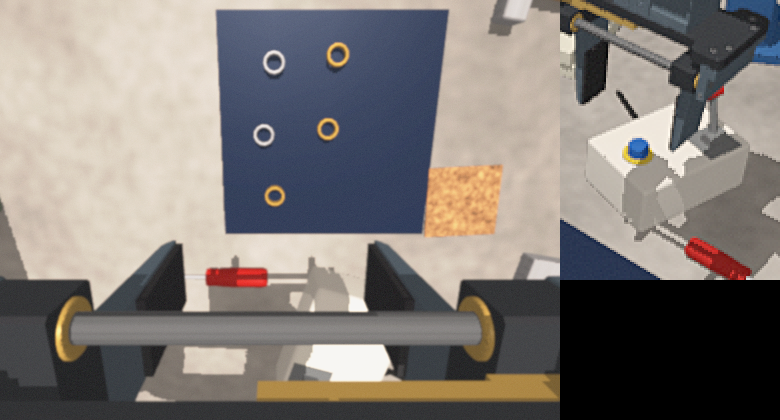

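The wrist image shows three brass rings on the mat, at (338,55), (328,128) and (275,196). The side crop shows the lever up, and the bar is back at its starting pixels in both views. Next is the cap.

```bash
python3 - <<'E'
from h import *
np.set_printoptions(precision=4,suppress=True)
k=np.array([.5299,.321]); 
r.reach([*k,.34],best([*k,.34],np.pi/2)); Rk=r.get_eef_rot(); 
print(r.movel([*k,.2295],.1,guard=5),r.get_eef_pos())
jaws.grab(15); print('open mm',r.get_opening()*91,r.get_finger_force()); g=r.get_eef_pos(); np.savez('grasp.npz',p=g,R=Rk)
f0=r.get_force(); r.movel([g[0],g[1],.33],.08); print(r.get_opening()*91,r.get_force()-f0)
c=np.array([.685,-.0902])
r.reach([*c,.25],best([*c,.25],np.pi/2)); r.movel([*c,.075],.12); print(r.movel([*c,.0415],.03,guard=4),r.get_eef_pos())
Rc=r.get_eef_rot(); np.savez('cork.npz',p=r.get_eef_pos(),R=Rc)
jaws.ungrasp(); r.movel([*c,.2],.15)
# view over jar
v=[.40,.25,.40]; r.reach(v,best(v,np.pi/2))
T=shot('top','top3');W=shot('wrist','wrist3'); print(r.get_time_s(),ray(W,280,210),W['camera_matrix'][0,0])
cv2.imwrite('pics/c3.png',np.hstack([W['pixels'][::,::,::-1][:, :400],T['pixels'][130:270,95:325,::-1].repeat(3,0).repeat(3,1)[:,:400]]))
E
```

```text
False [0.5303 0.3212 0.2303]
open mm 21.57237715537143 14.999997317790985
21.523806063437572 [ 0.1104  0.2181 -0.845 ]
False [ 0.6852 -0.0902  0.0417]
32.5417 (array([0.318 , 0.2498, 0.5535]), array([ 0.2741,  0.0134, -0.9618])) 369.8593006590923
```

View pics/top3.png

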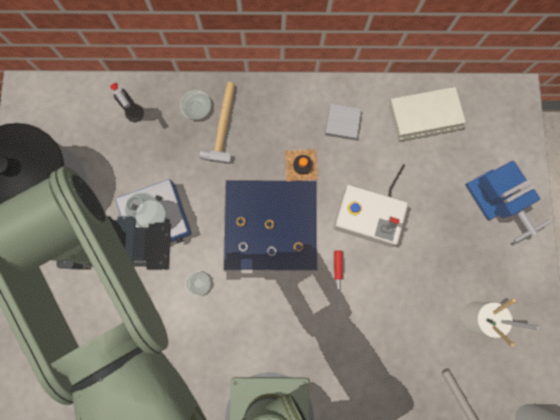

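View pics/wrist3.png

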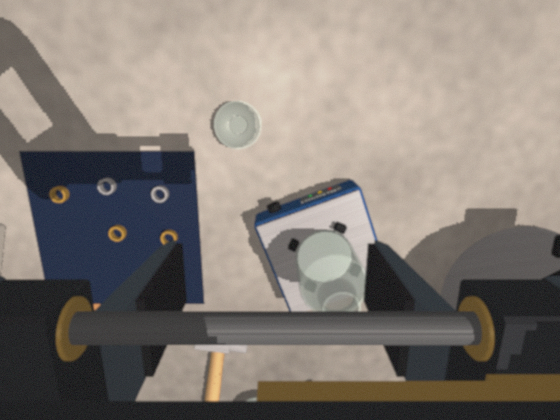

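The top view shows the cap on the cork, the knob at (303,162), and the rings unmoved. In the wrist view (image up is -x) the open mouth is at about (341,305), partly behind the gripper. I'll get a clearer view of it.

```bash
python3 - <<'E'
from h import *
np.set_printoptions(precision=4,suppress=True)
v=[.58,.32,.42]; r.reach(v,best(v,np.pi/2))
W=shot('wrist','wrist4')
def proj(X): c=W['R']@X+W['t']; c=W['camera_matrix']@c; return c[:2]/c[2]
u=proj(np.array([.530,.3215,.205])); print(u, 'scale px/mm', np.linalg.norm(proj(np.array([.530,.3315,.205]))-u)/10)
x,y=(u-70).astype(int).clip(0); np.save('pics/o4.npy',[x,y])
cv2.imwrite('pics/c4.png',W['pixels'][y:y+140,x:x+140,::-1].repeat(4,0).repeat(4,1))
E
```

```text
[276.6889 139.3486] scale px/mm 1.0189394090070052
```

View pics/c4.png

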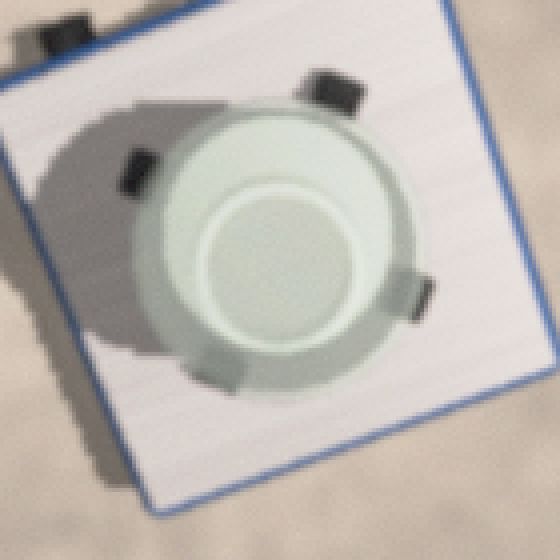

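The crop shows the rim as a bright circle centred at crop (279,267), about 42 px across, which is full pixel (275.4,135.5). The size matches the neck.

```bash
cat > ring.py <<'E'
from h import *
import sys
np.set_printoptions(precision=4,suppress=True)
M=np.array(np.load('mouth.npy'))
def look(f):
    v=[.52,-.0,.33]; r.reach(v,best(v,np.pi/2)); d=shot('wrist',f)
    b=blobs(d,(12,90,60),(32,255,255),5); P=[]
    for x in b:
        p=onz(d,*x[0][0],.014); R=x[0][1]*(np.linalg.norm(ray(d,*x[0][0])[0]-p))/d['camera_matrix'][0,0]
        if .009<R<.016 and .38<p[0]<.60 and -.12<p[1]<.16: P.append(p)
    return P
def pick(p,others):
    # closing direction with most clearance of finger zones from other rings
    def clr(a):
        e=np.array([np.cos(a),np.sin(a)]); return min([np.linalg.norm(p[:2]+s*.052*e-o[:2]) for s in(1,-1) for o in others]+[1])
    Y=max(np.arange(0,np.pi,.2),key=clr); print('yaw',Y,clr(Y))
    r.reach([p[0],p[1],.12],best([p[0],p[1],.12],Y))
    print(r.movel([p[0],p[1],.024],.1,guard=5),r.get_eef_pos()); jaws.grab(10); o=r.get_opening()*91
    r.movel([p[0],p[1],.15],.15); print('open mm',o,r.get_opening()*91); return abs(r.get_opening()*91-24)<2
def drop():
    h=[*M[:2],.30]; r.reach(h,best(h,np.pi/2)); print(r.movel([*M[:2],.2245],.1,guard=4),r.get_eef_pos())
    jaws.ungrasp(); r.dwell(.3); r.movel(h,.15)
E
python3 - <<'E'
from h import *
W=dict(np.load('pics/wrist4.npz')); m=onz(W,275.4,135.5,.205); print(m); np.save('mouth.npy',m)
from ring import *
P=look('wrist5'); print(P)
steel=[np.array([.4471,.0731,0]),np.array([.4364,-.0039,0])]
p=P[0]; others=P[1:]+steel
if pick(p,others):
    drop()
P=look('wrist6'); print(P,r.get_time_s())
shot('side','side6')
E
```

```text
[0.52629572 0.32023126 0.205     ]
[array([0.5169, 0.0824, 0.014 ]), array([0.5095, 0.0029, 0.014 ]), array([ 0.4481, -0.0772,  0.014 ])]
yaw 2.4000000000000004 0.05448563245653709
False [0.5175 0.0825 0.0246]
open mm 22.89562478885453 23.119389074924293
False [0.5267 0.3204 0.2252]
[array([0.5095, 0.003 , 0.014 ]), array([ 0.4481, -0.0771,  0.014 ])] 44.125
```

View pics/side6.png

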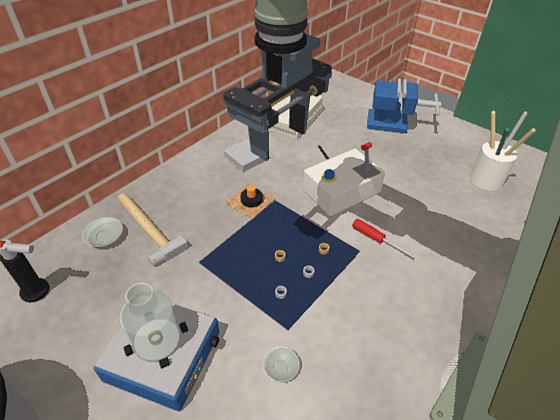

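The side view shows the first ring in the jar at (156,338), two brass rings still on the mat at (280,256) and (324,248), the lever up and the cap on the cork. Now the other two.

```bash
python3 - <<'E'
from ring import *
steel=[np.array([.4471,.0731,0]),np.array([.4364,-.0039,0])]
for i in range(3):
    P=look(f'wrist7{i}'); print(P)
    if not P: break
    if pick(P[0],P[1:]+steel): drop()
    else: jaws.ungrasp()
print(r.get_time_s())
S=shot('side','side8');T=shot('top','top8')
b=max(blobs(T,(5,170,120),(18,255,255),5,(285,145,322,185)),key=lambda b:b[1]); print('knob px',b[0],onz(T,*b[0][0],.044))
E
```

```text
[array([0.5096, 0.0029, 0.014 ]), array([ 0.4475, -0.0768,  0.014 ])]
yaw 1.6 0.06368088019752458
False [0.5102 0.0029 0.0246]
open mm 22.97225429506392 23.145969874602585
False [0.5267 0.3204 0.2252]
[array([ 0.4481, -0.0771,  0.014 ])]
yaw 0.2 0.08880092660379826
False [ 0.4487 -0.0772  0.0245]
open mm 22.719385813205758 22.697059368798644
False [0.5267 0.3204 0.2252]
[]
64.125Traceback (most recent call last):
  File "<stdin>", line 10, in <module>
ValueError: max() iterable argument is empty
```

View pics/side8.png

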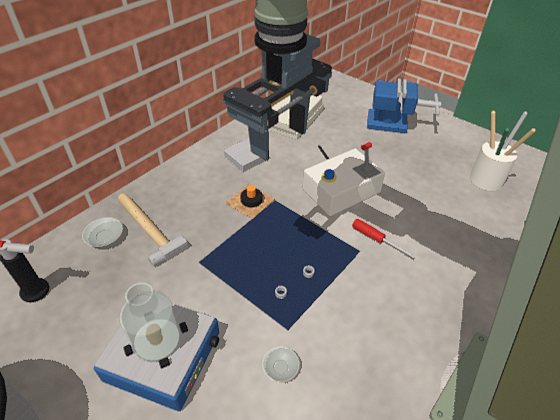

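All three brass rings are in the jar at (153,333). The steel rings, dish and burnisher are untouched and the lever is up. For the cap, I'll regrasp it with the jaws turned 90° so it is centred in both axes.

```bash
python3 - <<'E'
from h import *
np.set_printoptions(precision=4,suppress=True)
M=np.load('mouth.npy'); c=np.array([.6852,-.0902])
r.reach([*c,.15],best([*c,.15],0.)); print(r.movel([*c,.0417],.1,guard=5),r.get_eef_pos())
jaws.grab(15); print('open',r.get_opening()*91); r.movel([*c,.20],.12); print(r.get_opening()*91)
r.movel([*c,.34],.15)
h=[*M[:2],.34]; r.reach(h,best(h,np.pi/2)); r.movel([*M[:2],.255],.1)
print(r.movel([*M[:2],.2285],.02,guard=4),r.get_eef_pos())
E
```

```text
False [ 0.6858 -0.0903  0.0425]
open 21.24417669018809
21.548197261664217
True [0.5263 0.3202 0.2295]
```

```bash
python3 - <<'E'
from h import *
M=np.load('mouth.npy')
jaws.ungrasp(); r.dwell(.3); r.movel([*M[:2],.34],.1)
v=[.45,-.2,.35]; r.reach(v,best(v,np.pi/2)); r.dwell(.3)
T=shot('top','top9');S=shot('side','side9'); print(r.get_time_s())
a=S['pixels'][250:410,80:290,::-1].repeat(3,0).repeat(3,1); b=S['pixels'][130:290,290:345,::-1].repeat(3,0).repeat(3,1); cv2.imwrite('pics/c9.png',np.hstack([a,b]))
E
```

```text
79.1667
```

View pics/c9.png

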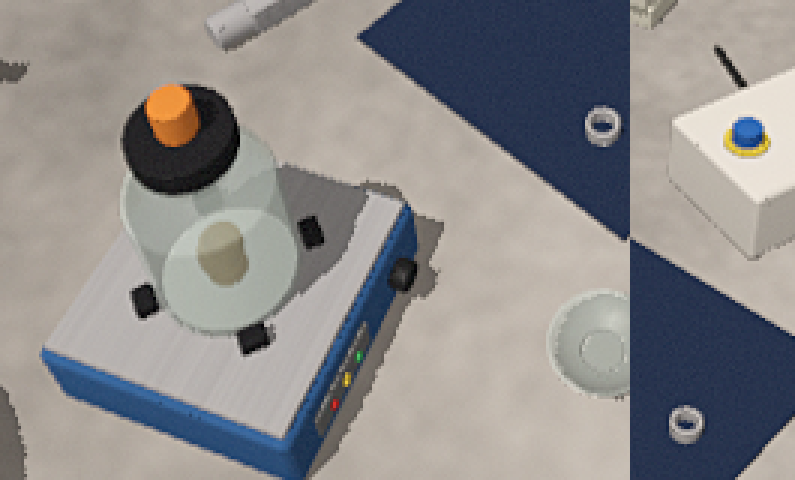

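View pics/side9.png

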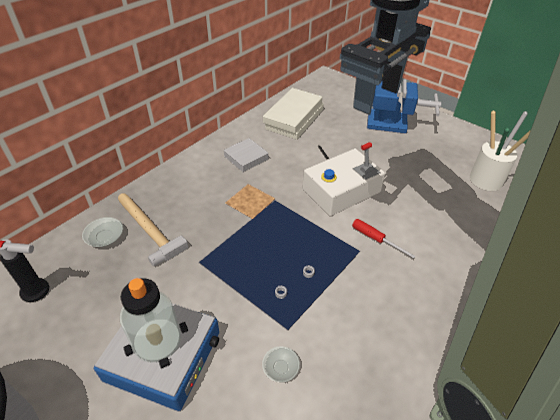

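The cap sits squarely on the neck with its knob at (137,288), as at the start. The rings are stacked inside at (153,333), the lever is up at (366,146), and nothing else has moved.

```bash
python3 -c "
from h import *
print(r.job_done())"
```

```text
the job is handed in; nothing more can be done
None
```

I handed the job in at about 79 s: the switch was tripped and its lever set back up, all three brass rings are in the jar, the cap is back squarely on the neck, and the steel rings, glass dish and burnisher were left where they lay.

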